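Measure the print on a sloped panel

ROBOT

A 6-joint arm with a two-finger parallel gripper is mounted at the origin on the work surface. World frame = base frame: x ahead of the robot, y to its left, z up, the work surface at z = 0. Lengths are in mm, angles in rad, forces in N, time in s.
With the tool pointing down it reaches from about 350 to 875 mm from the base axis. Payload 4.2 kg.
Tool frame: the origin (TCP) lies between the finger pads; the fingertips stand 14 mm ahead of it and the grasp point (between the pads) lies 5 mm behind it (nose_length is the distance from the TCP to the fingertips, in mm); z points along the fingers, y is the line along which they close (so a half turn about z gives the same grasp; the last joint's range is limited). The gripper opens to 87 mm and grips with 3 to 60 N. Pads are 19 mm wide; open, the fingers measure 117 mm over their backs; the gripper's body (75 mm by 190 mm) begins 51 mm behind the grasp point.
Start: joints at [-1.008, 0.385, 0.008, 0, -1.194, -0.259], TCP at [186.983, -596.353, 236.55] pointing down, gripper open.
Joint ranges: [-3.14, 3.14], [-1.21, 2.06], [-1.07, 1.41], [-3.16, 2.05], [-2.99, -0.16], [-3.1, 3.1]. Speed limits (rad/s): [2.79, 2.79, 3.14, 3.14, 3.14, 3.14].

INTERFACE

Orientations are given as a rotation vector (axis times angle).
In Python, from station import * gives the robot as it stands.
- The arm moves only by the shell command python3 -m handwheel 'ROWS' [OPENING] [FORCE]. ROWS is JSON, a list of rows, each a list of 6 numbers: the shift along the tool's x, y, z as a fraction of full scale, then the turn, a rotation vector about the tool's x, y, z as a fraction of full scale. In form: [[dx, dy, dz, wx, wy, wz], ...]. A call has 1 to 5 rows; each row shifts and turns the commanded pose from where the row before left it, along the tool's axes as they then stand; what a row does not reach is not made up. Full scale, the value 1, is 4 cm for a shift and 0.08 rad for a turn. A row lasts 1/12 s, in which the tool goes at most 41.7 mm and 7.16 degrees, less where a joint would pass 70% of its speed; a pose out of reach is approached as far as the arm can. A call with a number of a shift or a turn outside -1 to 1 is refused whole. A call with a gripper value outside its range is refused whole. OPENING is the closure in counts, from 0 (fully open) to 255 (shut), set as the call begins (- or left out, the last holds). The fingers move at their own pace and stop on an object; FORCE is the grip in N (left out, the last holds). Time passes only in rows, so rows that do not move let the fingers close. It gives the time, the measured TCP pose, the force, the opening and the grip force at its end, in the units of the state.
- get_state(): the state, without advancing time (a new reading comes with each control period).
- grab_frame(name): name is "side" or "top" or "wrist"; returns the picture (400x640x3 uint8, red, green, blue); there is no depth.
- camera_params(name): a dict with "intrinsics" (3x3 intrinsics, pixels), "camera_from_world" (4x4, takes a point from world to camera coordinates); the wrist camera has in their place "hand_eye" (4x4, takes a point from camera to tool coordinates, whose origin is the TCP and whose axes are the flange's). Camera axes: x right, y up, looking along -z (the intrinsics and any distortion apply to the point x, -y, -z); pixel columns grow to the right and rows downward; lengths in mm; the calibration is good to about 2 mm. A picture is of the moment at which its call begins: read the wrist's pose just before it. camera_params takes no time and is no camera call.
- job_done(): hands the job in; it is judged then, once.
Trained networks look in the newest picture that a camera, given by its name, has taken for a name from the list of things; names that differ only in an ending like _2 or _b are one class to them, and where a whole thing is asked for, a point or a joint stands for the part that bears it (a point fixed in the world has none). Each returns a list of dicts, best first, with "confidence" (0 to 1); they miss things now and then, are a little off and sometimes report something else, mostly with a low value. They report only what shows in the picture. A call takes as long as a camera call.
- find_in(camera, name): "box" ([left, top, right, bottom] in pixels, round what is visible of it).
- trace(camera, name): "pixels" (400x640 bool, what is visible of it) and "box" ([left, top, right, bottom] in pixels, round what is visible of it).
- mark_of(camera, name): "position" ([column, row] in pixels: a listed point, or the origin of a listed thing).
The state is a dict: "time_s": time; "qpos": joint angles; "joint_vel": joint speeds; "joint_efforts": joint torques, N m; "eef_pos": TCP position; "orientation": TCP orientation; "contact_force": force on the tool from outside, world axes, zero at the start; "torque": the same for the moment, N m; "gripper_width": finger opening in mm; "finger_force": force on a finger pad.
Only numpy, scipy, OpenCV 4.12 (cv2) and the standard library are available. Lean on these libraries where they do the work, as an engineer would, in place of code of your own. Each camera call takes 0.05 s, during which the arm holds its last target. There are 200 camera calls.

TASK

In the sloped jig, press both orange hold-down covers down until they snap flat and stay shut over the printed panel. Then take the yellow thickness probe out of its grey holder and hold it square to the sloping panel (not plumb) with its brass tip on the red dot, pushing lightly so that the sprung tip goes in about half-way without bottoming. Finish while still holding it there like that, covers still shut, and leave the other things on the bench where they are.

Things in the scene. Friction and masses are not known exactly. Their poses are not given: they have to be found in the camera images.
- panel: Dark blue printed panel, 120 (x) by 150 mm (y), fixed on the jig's deck. Origin: centre of its top face. x points up the slope, y level, to the left seen from the robot, z is the normal out of the face. The deck (160 by 250 mm) slopes 18 degrees, low side towards the robot, and the jig may be yawed, so z leans back towards the robot. The deck's top is 3 mm below the panel's face
- spot (a point): Centre of the target on the panel's face: a red dot 10 mm across in a white disc 24 mm across. It may lie up to 33 mm up or down the slope and up to 22 mm left or right of the panel's centre. Axes as the panel's
- cover_left (a joint): Angle (rad) of the orange cover on the left (+y of the panel): 0 shut flat, 1.1 fully open, starts at 0.55 to 0.85. Stays where left when open; resists with up to about 6 N when pressed down; below about 0.15 a detent pulls it shut and holds it. Hinge axis parallel to panel x, 105 mm to panel +y of the panel's centre, 5 mm above the face; the cover reaches from it inwards over the panel's edge
- cover_right (a joint): The same for the cover on the right, mirrored: hinge 105 mm to panel -y of the panel's centre. Beside each cover, on its upslope side, a dark latch block 12 x 16 x 18 mm stands on the deck, centre 38 mm upslope of the cover's middle and 25 mm inside the hinge
- cover_left_pad (a point): Centre of the black pad on the left cover's upper face, 40 mm from the hinge axis; moves with the cover. z is the normal of that face. The cover is a plate 46 mm wide (along the hinge), 8 mm thick, free edge 55 mm from the hinge; when shut its top is 9 mm above the panel's face
- cover_right_pad (a point): The same on the right cover
- holder: Grey plastic block 70 x 70 x 66 mm high, fixed on the bench, with an upright hole 25 mm in diameter in which the probe hangs by its collar. Origin: centre of its underside
- probe_grip (a point): Centre of the probe's round yellow handle (26 mm diameter, 74 mm long); z along the axis away from the tip. Below the handle: black collar 34 mm in diameter, 6 mm thick; steel barrel 20 mm in diameter, 45 mm long; brass tip. Starts upright, collar's underside on the holder's top, 43 mm below this point; lift 70 mm to clear the hole. Mass about 0.1 kg
- tip_end (a point): End of the brass tip (9 mm in diameter, round end), on the probe's axis, 102 mm below point probe_grip when not pressed in
- tip (a joint): How far (m) the sprung tip is pressed into the probe: 0 free, 0.010 bottomed. Spring: about 0.8 N to begin, 4.8 N when bottomed (400 N/m)
- ink_jar: Jar of ink, 68 mm across, 80 mm high, a bystander at the far right; origin under its centre
- cleaner: Bottle, 60 mm across, 170 mm high, a bystander at the far left; origin under its centre
- squeegee: Wooden-handled squeegee lying 180 mm long (x), 50 mm wide, 70 mm high, a bystander at the left; origin under its centre
- tape: Roll of brown tape, 100 mm across, 36 mm high, a bystander near the robot; origin under its centre
- blanks: Stack of blank aluminium panels 120 x 90 x 24 mm, a bystander at the right; origin under its centre
- cup: White cup, 76 mm across, 70 mm high, a bystander at the right; origin under its centre
- ink_knife: Ink knife (spatula) 200 mm long lying behind the jig along the back, a bystander; origin near its middle

How it is judged (in metres and radians):
On the way, in this order (a step that is already met when the one before it is completed fails the run):
1. both covers are snapped shut while the probe is still in its holder (value of joint each of cover_left, cover_right below 0.06 rad and z of probe_grip in the frame of holder below 0.115 m), for 0.3 s.
2. the probe is lifted out of its holder (z of probe_grip in the frame of holder above 0.16 m), for 0.2 s.
At the end, for the whole second after the job is handed in: Both covers shut (under 0.06 rad); the probe held by the fingers, clear of its holder, its tip within 8 mm of the centre of the red dot, its axis within 0.15 rad of the panel's normal, the tip sprung in by 1.5 to 9 mm and touching the panel with 0.7 to 8 N, through the last second (value of joint each of cover_left, cover_right below 0.06 rad and distance between tip_end and spot below 0.008 m and angle between the z axis of probe_grip and the z axis of panel, either way round below 0.15 rad and value of joint tip between 0.0015 and 0.009 m and contact force between probe and panel between 0.7 and 8 N and contact force between probe and holder below 0.05 N and contact force between the fingers and probe above 1 N); the arm keeps its last pose, push and grip.
It fails at once if the probe is pushed hard (over 15 N) against the panel (contact force between probe and panel above 15 N).
It fails at once if a bystander is moved more than 30 mm (distance of any of ink_jar, cleaner, squeegee, tape, blanks, cup, ink_knife from where it was at the start of the episode above 0.03 m).
It also fails if it takes over 61 s, if anything falls off the work surface, if the arm or the gripper's body presses on something with over 40 N, if the wrist force passes 120 N, or if a joint passes its speed limit or range.

## Working session

There is one attempt and no reset: what is moved stays moved. The work goes in short steps, Python scripts to look and compute and a shell command to move; the robot and the scene stay as the last step left them, time stands still between calls to the robot, and variables do not carry over. Pictures are saved under pics/ and viewed, at most 10 in all, crops included, and the job is handed in when it is done.

```bash
ls; mkdir -p pics; cat > h.py <<'E'
from station import *
import numpy as np, cv2
from scipy.spatial.transform import Rotation as R
def P(cam):
    c=camera_params(cam); K=np.array(c["intrinsics"])
    if "camera_from_world" in c: T=np.array(c["camera_from_world"])
    else:
        s=get_state(); W=np.eye(4); W[:3,:3]=R.from_rotvec(s["orientation"]).as_matrix(); W[:3,3]=s["eef_pos"]
        T=np.linalg.inv(W@np.array(c["hand_eye"]))
    return K@np.diag([1,-1,-1])@T[:3]
def proj(M,X):
    p=M@np.append(X,1); return p[:2]/p[2]
def tri(Ms,uvs):
    A=[]
    for M,(u,v) in zip(Ms,uvs): A+= [u*M[2]-M[0], v*M[2]-M[1]]
    A=np.array(A); A/=np.linalg.norm(A[:,:3],axis=1)[:,None]
    X=np.linalg.lstsq(A[:,:3],-A[:,3],rcond=None)[0]
    return X,[np.round(proj(M,X)-uv,1) for M,uv in zip(Ms,uvs)]
def atz(M,uv,z):
    A=np.array([uv[0]*M[2]-M[0],uv[1]*M[2]-M[1]]); 
    return np.append(np.linalg.solve(A[:,:2],-A[:,3]-A[:,2]*z),z)
def save(n,im): cv2.imwrite("pics/"+n,cv2.cvtColor(im,cv2.COLOR_RGB2BGR))
E
python3 - <<'E'
from h import *
print({k:np.round(v,3) for k,v in get_state().items()})
for c in("top","side","wrist"):
    cp=camera_params(c); print(c,{k:np.round(v,3).tolist() for k,v in cp.items()})
ims={c:grab_frame(c) for c in("top","side","wrist")}
for c in ims: save(c+"0.png",ims[c])
Ms={c:P(c) for c in("top","side")}
for n in ["panel","spot","cover_left_pad","cover_right_pad","holder","probe_grip","tape","squeegee","cleaner","blanks","cup","ink_jar","ink_knife"]:
    o={}
    for c in Ms:
        r=mark_of(c,n)
        if r: o[c]=r[0]["position"]; print(n,c,np.round(r[0]["position"],1),round(r[0]["confidence"],2))
    if len(o)==2:
        X,e=tri([Ms[c] for c in o],[o[c] for c in o]); print("   ",X.round(1),e)
E
```

```text
pics
{'time_s': np.float64(0.0), 'qpos': array([-1.008e+00,  3.860e-01,  7.000e-03, -1.000e-03, -1.194e+00,
       -2.590e-01]), 'joint_vel': array([-0.   ,  0.001,  0.   ,  0.   , -0.   ,  0.001]), 'joint_efforts': array([-0.0000e+00, -3.9066e+01,  1.8740e+01,  4.2200e+00,  1.1000e-02,
       -0.0000e+00]), 'eef_pos': array([ 186.844, -595.824,  235.464]), 'orientation': array([ 4.750e-01, -3.105e+00, -3.000e-03]), 'contact_force': array([ 0.735,  1.054, -0.297]), 'torque': array([-0.01 , -0.004,  0.016]), 'finger_force': np.float64(0.0), 'gripper_width': np.float64(87.243)}
top {'intrinsics': [[366.66, 0.0, 321.791], [0.0, 366.66, 203.23], [0.0, 0.0, 1.0]], 'camera_from_world': [[-0.003, -1.0, 0.027, -29.566], [0.984, 0.002, 0.178, -571.301], [-0.178, 0.027, 0.984, -992.531], [0.0, 0.0, 0.0, 1.0]]}
side {'intrinsics': [[451.026, 0.0, 326.835], [0.0, 451.026, 195.301], [0.0, 0.0, 1.0]], 'camera_from_world': [[-0.759, -0.651, 0.006, 422.182], [0.413, -0.475, 0.777, -313.937], [-0.503, 0.592, 0.63, -957.83], [0.0, 0.0, 0.0, 1.0]]}
wrist {'intrinsics': [[348.586, 0.0, 316.306], [0.0, 3
[... 1074 characters left out ...]
2. , 0.3])]
squeegee top [175.1 243.9] 0.74
squeegee side [240.5 341.8] 0.77
    [459.5 394.1   1.3] [array([0.1, 0.1]), array([-0.2, -0. ])]
cleaner top [177.  174.4] 0.82
cleaner side [183.8 292.9] 0.72
    [662.1 398.    4.3] [array([1.2, 1.4]), array([-2.3, -0.8])]
blanks top [448.1 186.3] 0.89
blanks side [402.9 158.5] 0.74
    [ 618.8 -436.8  -25.3] [array([3.9, 6.5]), array([-6.8, -1.1])]
cup top [294.8 202.8] 0.72
cup side [445.  174.2] 0.84
    [ 3.937e+02 -3.000e-01  3.224e+02] [array([16.3, 62.6]), array([-58.8, -26. ])]
ink_jar top [379.2 163.4] 0.85
ink_knife top [275.4 135.5] 0.84
ink_knife side [244.2 212.2] 0.63
    [788.3 107.4  -8.7] [array([1.5, 2.3]), array([-2.9, -1. ])]
```

```bash
python3 - <<'E'
import cv2
a=cv2.imread("pics/top0.png")[100:320,130:500]; b=cv2.imread("pics/side0.png")[90:310,200:520]
cv2.imwrite("pics/t1.png",cv2.resize(a,None,fx=2.1,fy=2.1,interpolation=cv2.INTER_CUBIC))
cv2.imwrite("pics/s1.png",cv2.resize(b,None,fx=2.5,fy=2.5,interpolation=cv2.INTER_CUBIC))
E
```

```text
(no output)
```

View pics/t1.png

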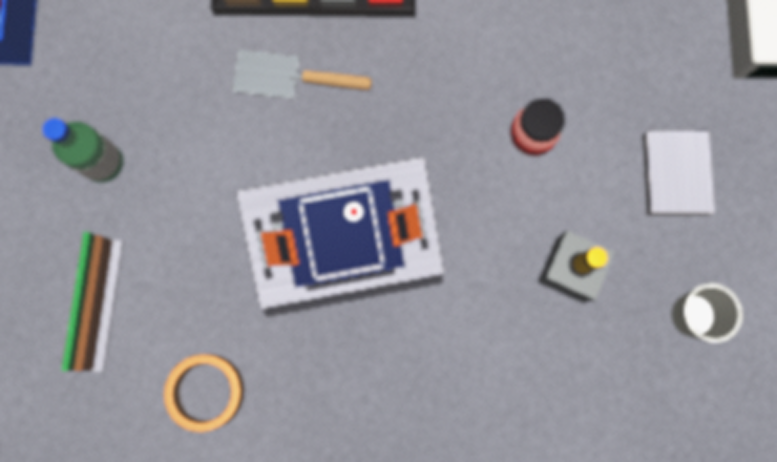

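View pics/s1.png

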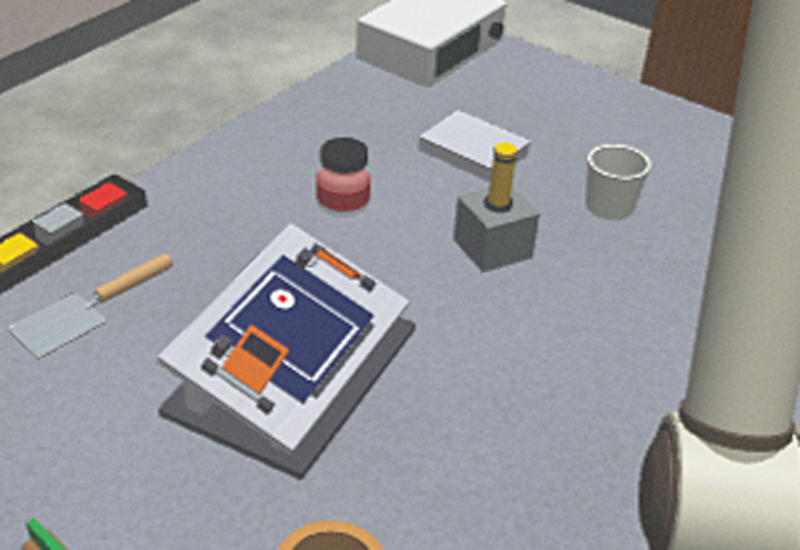

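The pictures show the jig yawed slightly and both covers half open. The red dot is at top (298,200) and side (313,209). The yellow cap is at top (414,222). The network's spot in the top view is wrong, because it landed on the ink knife. I'll fit the jig pose from the deck corners.

```bash
cat > fit.py <<'E'
from h import *
from scipy.optimize import least_squares
Mt,Ms=P("top"),P("side")
C=np.array([[80,125,-3],[80,-125,-3],[-80,-125,-3],[-80,125,-3.]])
t=np.array([[238,191],[424,158],[443,275],[265,312]])/2.1+[130,100]
s=np.array([[160,360],[293,224],[409,300],[295,450]])/2.5+[200,90]
def Rp(yaw): return (R.from_euler("z",yaw)*R.from_euler("y",-np.radians(18))).as_matrix()
f=lambda p: np.concatenate([np.ravel([proj(Mt,p[:3]+Rp(p[3])@c)-u for c,u in zip(C,t)]),np.ravel([proj(Ms,p[:3]+Rp(p[3])@c)-u for c,u in zip(C,s)])])
r=least_squares(f,[540,50,79,.1],loss="soft_l1")
E
python3 - <<'E'
from fit import *
print(r.x.round(3)); print(f(r.x).round(1).reshape(-1,2).tolist())
o,Q=r.x[:3],Rp(r.x[3]); print(Q.round(3).tolist())
S,e=tri([Mt,Ms],[(298.1,200.5),(312.8,209.2)]); print("spot",S.round(1),e,(Q.T@(S-o)).round(1))
for n,X in(("L",[520.1,132.7,101.5]),("R",[553.5,-26.3,88.8])): print(n,(Q.T@(np.array(X)-o)).round(1))
for n,sg in(("L",1),("R",-1)):
  print(n,"press pt",(o+Q@np.array([0,sg*(105-34),9])).round(1))
# probe: cap top z=146
print("cap",atz(Mt,(414.3,222.4),146).round(1), atz(Ms,(505/2.5+200,149/2.5+90),146).round(1))
print("holder top centre proj check", proj(Mt,[505,-262,66]),proj(Ms,[505,-262,66]))
E
```

```text
[5.45376e+02 5.01500e+01 6.08990e+01 1.94000e-01]
[[0.0, 1.0], [0.1, 0.1], [0.7, -0.6], [-1.1, -1.2], [0.1, -0.8], [-0.8, -0.1], [0.7, 0.5], [0.3, 0.5]]
[[0.933, -0.193, -0.303], [0.183, 0.981, -0.06], [0.309, 0.0, 0.951]]
spot [574.5  36.6  74.1] [array([0.1, 0.1]), array([-0.2, -0. ])] [ 28.7 -18.9   4.6]
L [ 4.1 85.9 41.4]
R [  2.2 -76.6  28.6]
L press pt [529.  119.3  69.5]
R press pt [556.3 -20.1  69.5]
cap [ 504.5 -265.8  146. ] [ 500. -258.  146.]
holder top centre proj check [405.07752385 225.83255285] [398.30740288 171.30958798]
```

```bash
A='[[-0.7,0.7,0,0,0,0],[-0.7,0.7,0,0,0,0],[-0.7,0.7,0,0,0,0],[-0.7,0.7,0,0,0,0],[-0.7,0.7,0,0,0,0]]'; true
python3 -m handwheel '[[-0.4,0.4,0,0,0,0],[-0.7,0.7,0,0,0,0],[-0.7,0.7,0,0,0,0],[-0.7,0.7,0,0,0,0],[-0.7,0.7,0,0,0,0]]' 255 20
python3 -m handwheel '[[-0.7,0.7,0,0,0,0],[-0.7,0.7,0,0,0,0],[-0.7,0.7,0,0,0,0],[-0.7,0.7,0,0,0,0],[-0.7,0.7,0,0,0,0]]'
python3 -m handwheel '[[-0.7,0.7,0,0,0,0],[-0.7,0.7,0,0,0,0],[-0.7,0.7,0,0,0,0],[-0.7,0.7,0,0,0,0],[-0.7,0.7,0,0,0,0]]'
python3 -m handwheel '[[-0.7,0.7,0,0,0,0],[-0.7,0.7,0,0,0,0],[-0.7,0.7,0,0,0,0],[-0.4,0.4,0,0,0,0],[0,0,0,0,0,0]]'
```

```text
time_s: 1.87
eef_pos: [271.2, -434.5, 236.5]
orientation: [-0.474, 3.106, -0.0]
contact_force: [1.1, -0.9, 0.1]
gripper_width: 61.6
finger_force: 0.0
time_s: 2.28
eef_pos: [363.0, -258.7, 237.0]
orientation: [-0.475, 3.104, -0.001]
contact_force: [1.2, 0.3, 0.0]
gripper_width: 28.1
finger_force: 0.0
time_s: 2.7
eef_pos: [454.8, -83.0, 237.1]
orientation: [-0.476, 3.104, -0.0]
contact_force: [0.8, 0.7, -0.1]
gripper_width: 1.5
finger_force: 0.0
time_s: 3.12
eef_pos: [521.9, 44.0, 236.3]
orientation: [-0.482, 3.103, 0.0]
contact_force: [0.9, 0.2, 0.2]
gripper_width: 1.0
finger_force: 0.0
```

```bash
python3 - <<'E'
from fit import *
Mw=P("wrist"); im=grab_frame("wrist"); save("w1.png",im)
np.save("Mw.npy",Mw)
for n in ["panel","spot","cover_left_pad","cover_right_pad"]:
    for q in mark_of("wrist",n)[:2]: print(n,np.round(q["position"],1),round(q["confidence"],2))
o,Q=r.x[:3],Rp(r.x[3])
print([proj(Mw,o+Q@c).round(0).tolist() for c in C], proj(Mw,o+Q@[28.7,-18.9,0]))
E
```

```text
panel [321.4 212.6] 0.76
panel [403.  220.4] 0.72
spot [292.  232.6] 0.7
cover_left_pad [407.  221.3] 0.92
cover_right_pad [228.2 198.8] 0.84
cover_right_pad [404.5 218.2] 0.69
[[431.0, 297.0], [180.0, 271.0], [198.0, 109.0], [448.0, 138.0]] [293.53866108 231.12557732]
```

View pics/w1.png

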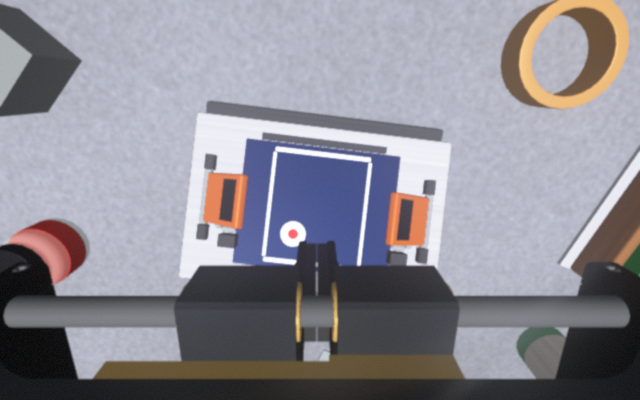

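The wrist view shows the spot at (293,234), with deck corners at (196,113), (450,142) and (180,277). Next I'll refit with all three views.

```bash
cat >> fit.py <<'E'
Mw=np.load("Mw.npy")
W=[((-80,-125,-3),(196,113)),((-80,125,-3),(450,142)),((80,-125,-3),(180,277)),((-60,-75,0),(246,139)),((-60,75,0),(399,156))]
def g(p):
    o,Q=p[:3],Rp(p[3]); S=o+Q@[p[4],p[5],0]
    a=[proj(Mw,o+Q@np.array(c))-u for c,u in W]+[proj(Mw,S)-(293,234),proj(Mt,S)-(298.1,200.5),proj(Ms,S)-(312.8,209.2)]
    for sg,k,U in((1,6,[(Mt,(261.2,217.9)),(Ms,(303.3,230.3)),(Mw,(408,221))]),(-1,7,[(Mt,(321.7,208.4)),(Ms,(332.9,196.4)),(Mw,(228,199))])):
        th=p[k]; X=o+Q@np.array([0,sg*(105-40*np.cos(th)+4*np.sin(th)),5+40*np.sin(th)+4*np.cos(th)])
        a+=[proj(M,X)-u for M,u in U]
    return np.concatenate([f(p[:4]),np.ravel(a)])
r2=least_squares(g,list(r.x)+[28,-19,.7,.7],loss="soft_l1")
p=r2.x; o,Q=p[:3],Rp(p[3]); S=o+Q@[p[4],p[5],0]
E
python3 - <<'E'
from fit import *
print(p.round(3)); print(g(p).round(1).reshape(-1,2).tolist()); print("S",S.round(1))
s=get_state(); T=R.from_rotvec(s["orientation"]).as_matrix()
for n,sg in(("L",1),("R",-1)):
  X=o+Q@np.array([0,sg*(105-34),9]); print(n,X.round(1),"tool shift/40 for fingertip at press pt:",((T.T@(X-s["eef_pos"])-[0,0,14])/40).round(2), s["eef_pos"].round(1))
E
```

```text
[ 5.48207e+02  5.15490e+01  6.39030e+01  1.96000e-01  2.70600e+01
 -2.00690e+01  8.07000e-01  7.41000e-01]
[[-0.7, -0.1], [-0.5, -1.2], [0.3, -1.8], [-1.6, -2.2], [-1.2, -1.9], [-2.0, -1.2], [-0.4, -0.5], [-0.9, -0.6], [1.6, -0.3], [-0.7, -0.2], [-0.3, -0.9], [0.2, -0.6], [-0.4, -0.3], [-0.1, -0.5], [0.0, -0.8], [-1.0, 0.1], [2.4, 0.3], [0.1, -0.7], [0.4, -2.2], [-0.4, -1.5], [1.9, -2.2], [0.4, 0.4]]
S [577.4  36.9  72.3]
L [531.7 120.7  72.5] tool shift/40 for fingertip at press pt: [-0.9   1.85  3.75] [519.2  39.4 236.7]
R [559.3 -18.6  72.5] tool shift/40 for fingertip at press pt: [-0.53 -1.68  3.75] [519.2  39.4 236.7]
```

```bash
python3 -m handwheel '[[-0.45,0.8,0,0,0,0],[-0.45,0.8,0,0,0,0],[0,0.25,0.8,0,0,0],[0,0,0.8,0,0,0],[0,0,0.6,0,0,0]]'
python3 -m handwheel '[[0,0,0.2,0,0,0],[0,0,0.2,0,0,0],[0,0,0.2,0,0,0],[0,0,0.1,0,0,0],[0,0,0,0,0,0]]'
python3 -m handwheel '[[0,0,0.1,0,0,0],[0,0,0.1,0,0,0],[0,0,0.1,0,0,0],[0,0,0.1,0,0,0],[0,0,0,0,0,0]]'
```

```text
time_s: 3.78
eef_pos: [530.8, 121.2, 147.0]
orientation: [0.474, -3.104, -0.0]
contact_force: [-0.5, -0.1, -0.1]
gripper_width: 0.6
finger_force: 0.0
time_s: 4.2
eef_pos: [532.2, 121.4, 120.8]
orientation: [-0.474, 3.105, 0.0]
contact_force: [-0.6, 0.2, 0.5]
gripper_width: 0.5
finger_force: 0.0
time_s: 4.62
eef_pos: [531.8, 121.7, 104.2]
orientation: [0.475, -3.105, 0.0]
contact_force: [-0.2, 0.9, -0.8]
gripper_width: 0.3
finger_force: 0.0
```

```bash
python3 -m handwheel '[[0,0,0.1,0,0,0],[0,0,0.1,0,0,0],[0,0,0,0,0,0]]'
python3 -m handwheel '[[0,0,0.08,0,0,0],[0,0,0,0,0,0]]'
python3 - <<'E'
from h import *
im=grab_frame("side"); save("s2.png",cv2.resize(im[150:290,230:400],None,fx=4,fy=4,interpolation=cv2.INTER_CUBIC))
E
```

```text
time_s: 4.87
eef_pos: [531.2, 121.5, 95.4]
orientation: [0.474, -3.103, 0.001]
contact_force: [-1.0, 0.3, 0.3]
gripper_width: 0.8
finger_force: 0.0
time_s: 5.03
eef_pos: [532.0, 121.7, 93.9]
orientation: [0.476, -3.105, 0.001]
contact_force: [-1.9, -0.4, 4.9]
gripper_width: 0.2
finger_force: 2.7
```

View pics/s2.png

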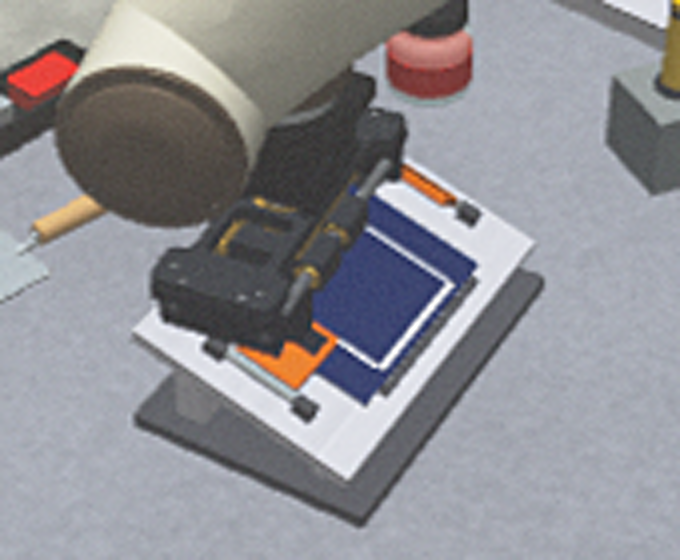

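The left cover looks nearly flat under the fingers, and force is just building. I'll press the remaining few millimetres.

```bash
python3 -m handwheel '[[0,0,0.05,0,0,0],[0,0,0,0,0,0]]'
python3 -m handwheel '[[0,0,0.05,0,0,0],[0,0,0,0,0,0]]'
python3 -m handwheel '[[0,0,0.05,0,0,0],[0,0,0,0,0,0]]'
```

```text
time_s: 5.25
eef_pos: [532.2, 121.7, 93.4]
orientation: [-0.477, 3.105, -0.001]
contact_force: [-4.4, -1.0, 13.3]
gripper_width: 0.2
finger_force: 6.7
time_s: 5.42
eef_pos: [532.4, 121.7, 93.0]
orientation: [-0.478, 3.104, -0.001]
contact_force: [-7.9, -1.1, 20.9]
gripper_width: 0.9
finger_force: 11.1
time_s: 5.58
eef_pos: [532.5, 121.7, 92.5]
orientation: [-0.479, 3.103, -0.002]
contact_force: [-11.0, -1.0, 29.0]
gripper_width: 0.1
finger_force: 15.7
```

```bash
python3 -m handwheel '[[0,0,-0.5,0,0,0],[0,0,-0.8,0,0,0],[0,0,-0.8,0,0,0],[0.8,0,-0.5,0,0,0],[0.8,0,0,0,0,0]]'
python3 -m handwheel '[[0.8,0,0,0,0,0],[0.4,0,0,0,0,0],[0,0,0,0,0,0]]'
python3 - <<'E'
from h import *
im=grab_frame("side"); a=cv2.resize(im[170:290,240:390],None,fx=2.6,fy=2.6,interpolation=cv2.INTER_CUBIC)
save("x.png",a)
Mw=P("wrist"); np.save("Mw2.npy",Mw); w=grab_frame("wrist")
b=cv2.resize(w[:,100:540],(400,364))
c=np.zeros((364,800,3),np.uint8); c[:312,:390]=a; c[:,400:]=b; save("c3.png",c)
for n in ["spot","cover_left_pad","cover_right_pad"]:
    for q in mark_of("wrist",n)[:2]: print(n,np.round(q["position"],1),round(q["confidence"],2))
E
```

```text
time_s: 6.0
eef_pos: [473.6, 103.9, 195.5]
orientation: [-0.475, 3.096, 0.004]
contact_force: [0.3, -0.6, -0.3]
gripper_width: 0.6
finger_force: 0.0
time_s: 6.25
eef_pos: [421.7, 86.8, 191.4]
orientation: [0.475, -3.104, -0.001]
contact_force: [0.7, 0.3, 0.3]
gripper_width: 0.1
finger_force: 0.0
```

View pics/c3.png

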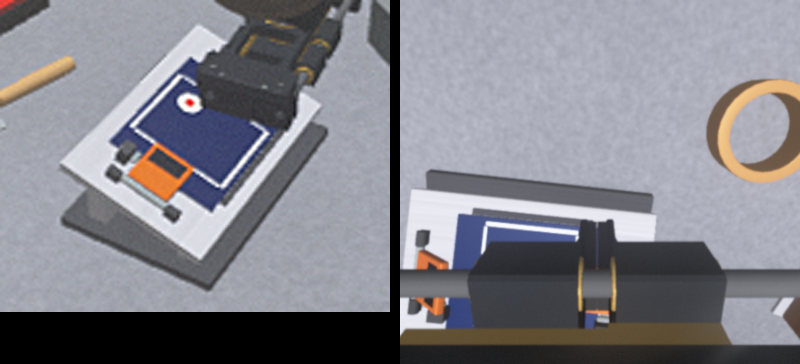

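```bash
python3 - <<'E'
from fit import *
for dz in(0,4):
 for th in(0,.15,.3,.5,.8):
  q=lambda x,d,h:proj(Ms,o+[0,0,dz]+Q@np.array([x,105-d*np.cos(th)+h*np.sin(th),5+d*np.sin(th)+h*np.cos(th)])).round(1)
  print(dz,th,"pad",q(0,40,4),"free",q(23,55,4),q(-23,55,4))
E
```

```text
0 0 pad [304.  232.5] free [299.6 223.8] [314.7 234. ]
0 0.15 pad [304.3 231.4] free [300.1 222.2] [315.3 232.4]
0 0.3 pad [304.5 230.5] free [300.3 220.8] [315.6 231.1]
0 0.5 pad [304.3 229.7] free [300.1 219.6] [315.6 230. ]
0 0.8 pad [303.4 229.6] free [298.9 219.2] [314.6 229.7]
4 0 pad [303.9 231.4] free [299.5 222.7] [314.7 232.8]
4 0.15 pad [304.3 230.2] free [300. 221.] [315.3 231.2]
4 0.3 pad [304.4 229.3] free [300.2 219.6] [315.6 229.9]
4 0.5 pad [304.3 228.5] free [300.1 218.4] [315.6 228.8]
4 0.8 pad [303.4 228.4] free [298.9 217.9] [314.6 228.4]
```

The pad at (305,232.7) and the cover corners match the shut prediction, so the left cover is flat. Next is the right cover.

```bash
python3 -m handwheel '[[-0.5,-0.7,0,0,0,0],[-0.5,-0.7,0,0,0,0],[-0.5,-0.7,0,0,0,0],[-0.5,-0.7,0,0,0,0],[-0.5,-0.7,0,0,0,0]]'
python3 -m handwheel '[[0,0,0.6,0,0,0],[0,0,0.6,0,0,0],[0,0,0,0,0,0]]'
```

```text
time_s: 6.92
eef_pos: [564.5, -16.6, 190.5]
orientation: [0.475, -3.105, 0.0]
contact_force: [-0.0, 1.0, -0.3]
gripper_width: 0.3
finger_force: 0.0
time_s: 7.17
eef_pos: [560.1, -16.5, 137.5]
orientation: [0.469, -3.095, -0.001]
contact_force: [-0.2, -0.5, -0.3]
gripper_width: 0.6
finger_force: 0.0
```

```bash
python3 -m handwheel '[[0,0,0.2,0,0,0],[0,0,0.2,0,0,0],[0,0,0.2,0,0,0],[0,0,0.2,0,0,0],[0,0,0,0,0,0]]'
python3 -m handwheel '[[0,0,0.1,0,0,0],[0,0,0.1,0,0,0],[0,0,0.06,0,0,0],[0,0,0,0,0,0]]'
python3 -m handwheel '[[0,0,0.06,0,0,0],[0,0,0.06,0,0,0],[0,0,0,0,0,0]]'
```

```text
time_s: 7.58
eef_pos: [562.8, -14.9, 111.2]
orientation: [-0.477, 3.104, -0.0]
contact_force: [-0.3, -0.3, 0.6]
gripper_width: 0.4
finger_force: 0.3
time_s: 7.92
eef_pos: [561.6, -15.7, 100.3]
orientation: [0.475, -3.104, 0.0]
contact_force: [-0.7, -0.1, -0.1]
gripper_width: 0.6
finger_force: 0.0
time_s: 8.17
eef_pos: [562.3, -15.6, 95.8]
orientation: [0.475, -3.105, 0.0]
contact_force: [0.3, 0.5, 1.2]
gripper_width: 0.7
finger_force: 0.4
```

```bash
python3 -m handwheel '[[0,0,0.06,0,0,0],[0,0,0,0,0,0]]'
python3 -m handwheel '[[0,0,0.06,0,0,0],[0,0,0,0,0,0]]'
python3 -m handwheel '[[0,0,0.05,0,0,0],[0,0,0,0,0,0]]'
```

```text
time_s: 8.33
eef_pos: [562.6, -15.6, 95.0]
orientation: [-0.476, 3.105, -0.001]
contact_force: [-2.9, 0.7, 6.7]
gripper_width: 0.3
finger_force: 4.1
time_s: 8.5
eef_pos: [562.8, -15.6, 94.5]
orientation: [-0.478, 3.104, -0.002]
contact_force: [-6.1, 0.5, 16.8]
gripper_width: 0.0
finger_force: 8.9
time_s: 8.67
eef_pos: [563.0, -15.5, 94.1]
orientation: [-0.478, 3.103, -0.002]
contact_force: [-9.5, 2.6, 24.4]
gripper_width: 0.4
finger_force: 13.0
```

```bash
python3 -m handwheel '[[0,0,-0.6,0,0,0],[0,0,-0.9,0,0,0],[0,0,-0.9,0,0,0],[0,0,-0.6,0,0,0],[0.3,-0.5,0,0,0,0]]' 0
python3 -m handwheel '[[0.45,-0.75,0,0,0,0],[0.45,-0.75,0,0,0,0],[0.45,-0.75,0,0,0,0],[0.45,-0.75,0,0,0,0],[0.45,-0.75,0,0,0,0]]'
python3 -m handwheel '[[0.2,-0.4,0,0,0,0],[0,0,0,0,0,0]]'
python3 - <<'E'
from fit import *
im=grab_frame("side"); a=cv2.resize(im[170:290,240:390],None,fx=2.6,fy=2.6,interpolation=cv2.INTER_CUBIC)
tp=grab_frame("top"); d=cv2.resize(tp[170:250,235:345],None,fx=3,fy=3,interpolation=cv2.INTER_CUBIC)
Mw=P("wrist"); np.save("Mw3.npy",Mw); w=grab_frame("wrist"); save("w3.png",w)
b=cv2.resize(w[:,60:580],(400,308))
c=np.zeros((600,800,3),np.uint8); c[:312,:390]=a; c[:308,400:]=b; c[315:555,:330]=d; save("c4.png",c)
print(get_state()["eef_pos"])
for n in ["probe_grip","holder"]:
    for q in mark_of("wrist",n)[:2]: print(n,np.round(q["position"],1),round(q["confidence"],2))
for n,X in(("cap",(502,-262,146)),("grip",(502,-262,109)),("collar",(502,-262,72))): print(n,proj(Mw,X).round(1))
E
```

```text
time_s: 9.08
eef_pos: [561.1, -36.2, 215.7]
orientation: [-0.48, 3.091, -0.002]
contact_force: [-0.2, -0.8, 0.6]
gripper_width: 26.4
finger_force: 0.0
time_s: 9.5
eef_pos: [515.1, -209.5, 209.2]
orientation: [0.476, -3.105, -0.0]
contact_force: [0.6, 0.3, -0.3]
gripper_width: 59.0
finger_force: 0.0
time_s: 9.67
eef_pos: [511.9, -228.8, 208.9]
orientation: [0.468, -3.106, 0.0]
contact_force: [-0.8, 0.7, 0.4]
gripper_width: 72.7
finger_force: 0.0
[ 512.91556851 -225.64914751  209.07066131]
probe_grip [266.5 183.6] 0.71
holder [285.  155.5] 0.55
cap [268.8 193.4]
grip [275.3 179. ]
collar [280.3 168. ]
```

View pics/c4.png

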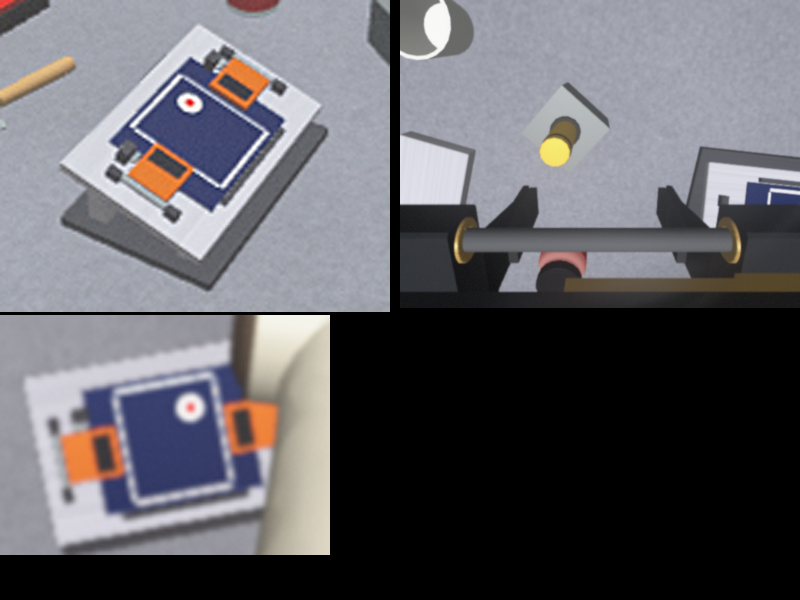

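Both covers now lie flat in both views. In the wrist view the yellow cap is at about (262,198). I'll work out the probe position from it.

```bash
cat > probe.py <<'E'
from h import *
def cap(M,im):
    hsv=cv2.cvtColor(im,cv2.COLOR_RGB2HSV); m=cv2.inRange(hsv,(22,150,190),(34,255,255))
    n,l,st,ce=cv2.connectedComponentsWithStats(m); 
    for i in 1+np.argsort(-st[1:,4])[:3]: print(st[i],ce[i].round(1),atz(M,ce[i],146).round(1))
E
python3 - <<'E'
from probe import *
cap(np.load("Mw3.npy"),cv2.cvtColor(cv2.imread("pics/w3.png"),cv2.COLOR_BGR2RGB))
for c in("top0","side0"): print(c); cap(P(c[:-1]),cv2.cvtColor(cv2.imread(f"pics/{c}.png"),cv2.COLOR_BGR2RGB))
s=get_state();print(s["eef_pos"],(R.from_rotvec(s["orientation"]).as_matrix()).round(3).tolist())
E
```

```text
[254 180   1   1   1] [254. 180.] [ 496.3 -273.1  146. ]
[279 193   1   1   1] [279. 193.] [ 499.8 -255.9  146. ]
top0
[ 88  91  17  16 198] [95.7 99. ] [836.8 577.9 146. ]
[260  90  16  10 160] [267.5  94.5] [854.6 119.8 146. ]
[410 218   9   9  61] [413.7 222.2] [ 505.  -264.2  146. ]
side0
[ 19 274  25  18 313] [ 31.2 282.3] [789.5 627.4 146. ]
[195 184  19  12 120] [204.1 189.2] [773.5 218.9 146. ]
[398 147   9   5  31] [402. 149.] [ 501.6 -260.5  146. ]
[ 513.27695732 -224.95571442  209.26883978] [[-0.954, -0.3, -0.0], [-0.3, 0.954, 0.0], [0.0, 0.0, -1.0]]
```

```bash
python3 -m handwheel '[[0.5,-0.8,0,0,0,0],[0,0,0,0,0,0]]'
python3 - <<'E'
from probe import *
M=P("wrist"); w=grab_frame("wrist"); 
hsv=cv2.cvtColor(w,cv2.COLOR_RGB2HSV); print("hsv",hsv[225:250:6,300:330:10].tolist())
m=cv2.inRange(hsv,(20,120,150),(36,255,255)); n,l,st,ce=cv2.connectedComponentsWithStats(m)
for i in 1+np.argsort(-st[1:,4])[:4]: print(st[i],ce[i].round(1),atz(M,ce[i],146).round(1))
s=get_state();print(s["eef_pos"],proj(M,[503,-265,146]))
save("w5.png",w)
E
```

```text
time_s: 10.08
eef_pos: [503.2, -264.0, 209.4]
orientation: [0.475, -3.105, 0.001]
contact_force: [-0.1, 0.7, 0.1]
gripper_width: 86.9
finger_force: 0.0
hsv [[[26, 144, 246], [26, 143, 246], [26, 144, 245]], [[26, 147, 245], [26, 146, 245], [26, 147, 245]], [[25, 143, 242], [25, 146, 246], [25, 147, 245]], [[120, 14, 176], [24, 133, 236], [19, 62, 198]], [[123, 16, 172], [120, 15, 174], [120, 15, 173]]]
[ 295  208   37   36 1053] [312.9 225.6] [ 505.5 -266.4  146. ]
[118 322  10  19  75] [121.7 332. ] [ 627.3 -374.9  146. ]
[118 300   6  15  33] [120.6 306.8] [ 606.  -378.6  146. ]
[511 306   4   8  17] [512.3 309.5] [ 524.2 -111.9  146. ]
[ 503.42434891 -262.82570719  209.22164905] [316.05026153 222.79474672]
```

View pics/w5.png

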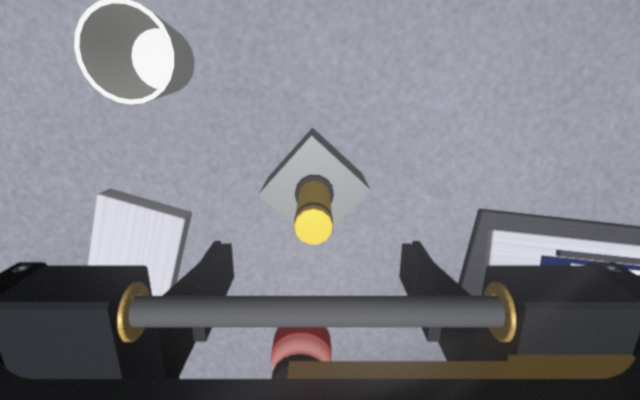

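The cap at (313,226) lies well centred between the open fingers. I'll descend and grip.

```bash
python3 -m handwheel '[[-0.03,-0.08,0.5,0,0,0],[0,0,0.6,0,0,0],[0,0,0.6,0,0,0],[0,0,0.5,0,0,0],[0,0,0.4,0,0,0]]'
python3 -m handwheel '[[0,0,0,0,0,0],[0,0,0,0,0,0],[0,0,0,0,0,0],[0,0,0,0,0,0],[0,0,0,0,0,0]]' 255 30
python3 -m handwheel '[[0,0,0,0,0,0],[0,0,0,0,0,0],[0,0,0,0,0,0],[0,0,0,0,0,0],[0,0,0,0,0,0]]'
python3 -m handwheel '[[0,0,0,0,0,0],[0,0,0,0,0,0],[0,0,0,0,0,0]]'
```

```text
time_s: 10.55
eef_pos: [505.4, -263.5, 103.6]
orientation: [0.477, -3.103, -0.002]
contact_force: [0.5, 0.0, 0.3]
gripper_width: 86.5
finger_force: 0.0
time_s: 10.97
eef_pos: [506.5, -265.0, 106.8]
orientation: [-0.476, 3.103, -0.002]
contact_force: [-0.5, 0.1, -0.1]
gripper_width: 61.9
finger_force: 0.0
time_s: 11.38
eef_pos: [505.6, -265.1, 105.4]
orientation: [-0.475, 3.105, -0.0]
contact_force: [0.9, -0.1, -0.5]
gripper_width: 28.2
finger_force: 0.0
time_s: 11.63
eef_pos: [505.7, -265.1, 105.4]
orientation: [0.475, -3.105, 0.0]
contact_force: [0.7, -1.1, 0.3]
gripper_width: 25.6
finger_force: 30.0
```

```bash
python3 -m handwheel '[[0,0,-0.2,0,0,0],[0,0,-0.3,0,0,0],[0,0,-0.4,0,0,0],[0,0,-0.5,0,0,0],[0,0,-0.5,0,0,0]]'
python3 -m handwheel '[[0,0,-0.5,0,0,0],[0,0,-0.5,0,0,0],[0,0,-0.3,0,0,0],[0,0,0,0,0,0],[0,0,0,0,0,0]]'
python3 - <<'E'
from fit import *
s=get_state(); T=R.from_rotvec(s["orientation"]).as_matrix()
# turn tool z -> -panel normal (minimal rotation)
n=-Q[:,2]; z=T[:,2]; ax=np.cross(z,n); ang=np.arcsin(np.linalg.norm(ax)); ax/=np.linalg.norm(ax)
rv=T.T@ax*ang; print("turn (tool) /.08:",(rv/.08).round(2))
T2=R.from_rotvec(ax*ang).as_matrix()@T
g=S+Q[:,2]*(102+30+4)   # grasp point 30 mm standoff (+4 z bias)
tcp=g-Q[:,2]*5; d=tcp-s["eef_pos"]
print("S",S,"target tcp",tcp.round(1),"shift in present tool/40",(T.T@d/40).round(2)," new tool",(T2.T@d/40).round(2),s["gripper_width"],s["finger_force"])
E
```

```text
time_s: 12.05
eef_pos: [505.2, -264.9, 182.1]
orientation: [0.475, -3.104, -0.001]
contact_force: [-0.0, 0.2, -1.0]
gripper_width: 25.1
finger_force: 30.0
time_s: 12.47
eef_pos: [505.6, -264.9, 233.8]
orientation: [-0.475, 3.104, 0.0]
contact_force: [-0.2, 0.2, -1.4]
gripper_width: 25.6
finger_force: 30.0
turn (tool) /.08: [ 0.42 -3.89  0.  ]
S [577.35669144  36.87281698  72.26550087] target tcp [537.6  29.  196.9] shift in present tool/40 [-2.96  6.77  0.93]  new tool [-2.57  6.81  1.56] 25.578687483898012 29.992633773945272
```

```bash
python3 -m handwheel '[[-0.2,0.4,0,0,0,0],[-0.33,0.75,0,0,0,0],[-0.33,0.75,0,0,0,0],[-0.33,0.75,0,0,0,0],[-0.33,0.75,0,0,0,0]]'
python3 -m handwheel '[[-0.33,0.75,0,0,0,0],[-0.33,0.75,0,0,0,0],[-0.33,0.75,0,0,0,0],[-0.33,0.75,0,0,0,0],[-0.12,0.37,0,0,0,0]]'
python3 -m handwheel '[[0,0,0,0.1,-0.78,0],[0,0,0,0.1,-0.78,0],[0,0,0,0.08,-0.78,0],[0,0,0,0.08,-0.78,0],[0,0,0,0.06,-0.77,0]]'
python3 -m handwheel '[[0,0,0,0,0,0],[0,0,0,0,0,0]]'
cat > err.py <<'E'
from fit import *
s=get_state(); T=R.from_rotvec(s["orientation"]).as_matrix()
tip=s["eef_pos"]+T[:,2]*97
print("tip in panel frame",(Q.T@(tip-o)).round(1),"spot",p[4:6].round(1),"angle",np.arccos(-T[:,2]@Q[:,2]).round(3))
print("shift tool/40 to dot",(T.T@(S-tip)/40).round(2))
rv=T.T@np.cross(T[:,2],-Q[:,2]); print("turn/.08",(rv/.08).round(2))
E
python3 - <<'E'
from err import *
for c in("top","side","wrist"): save(c+"6.png",grab_frame(c))
def cr(c,x0,x1,y0,y1,w):
    a=cv2.imread(f"pics/{c}6.png")[y0:y1,x0:x1]; return cv2.resize(a,None,fx=w/(x1-x0),fy=w/(x1-x0),interpolation=cv2.INTER_CUBIC)
a=cr("side",250,410,110,270,400); b=cr("wrist",160,480,120,320,400); d=cr("top",240,360,140,260,200)
c=np.zeros((600,800,3),np.uint8); c[:400,:400]=a; c[:250,400:]=b; c[260:460,400:600]=d; cv2.imwrite("pics/c6.png",c)
Mw=P("wrist")
for M,n in((Mt,"top"),(Ms,"side"),(Mw,"wrist")): print(n,"tip",proj(M,tip).round(1),"spot",proj(M,S).round(1),"S+4n",proj(M,S+4*Q[:,2]).round(1))
for cc in("side","wrist"):
  for nm in("spot","tip_end","probe_grip"):
    for q in mark_of(cc,nm)[:1]: print(cc,nm,np.round(q["position"],1),round(q["confidence"],2))
E
```

```text
time_s: 12.88
eef_pos: [521.9, -115.7, 231.6]
orientation: [0.474, -3.102, -0.001]
contact_force: [1.0, -0.2, -1.2]
gripper_width: 25.5
finger_force: 30.0
time_s: 13.3
eef_pos: [537.2, 31.7, 231.6]
orientation: [0.479, -3.102, -0.001]
contact_force: [-0.1, 0.1, -0.9]
gripper_width: 25.5
finger_force: 30.0
time_s: 13.72
eef_pos: [536.6, 28.7, 231.7]
orientation: [-0.429, 2.796, 0.02]
contact_force: [0.1, -0.2, -0.3]
gripper_width: 25.7
finger_force: 30.0
time_s: 13.88
eef_pos: [536.2, 28.3, 232.1]
orientation: [-0.43, 2.8, 0.019]
contact_force: [-0.3, -0.2, 0.2]
gripper_width: 25.5
finger_force: 30.0
tip in panel frame [ 36.  -20.5  68. ] spot [ 27.1 -20.1] angle 0.005
shift tool/40 to dot [0.21 0.03 1.7 ]
turn/.08 [ 0.   -0.07  0.  ]
top tip [298.2 199.5] spot [298.1 199.7] S+4n [298.1 199.9]
side tip [315.7 190.5] spot [311.8 209.3] S+4n [312.1 208.3]
wrist tip [317.3 202.8] spot [318.6 170.8] S+4n [318.7 171.7]
side spot [182. 293.] 0.52
side tip_end [319.9 222.5] 0.67
side probe_grip [325.6 164.5] 0.65
wrist spot [320.1 173. ] 0.7
wrist probe_grip [314.1 275.8] 0.93
```

View pics/c6.png

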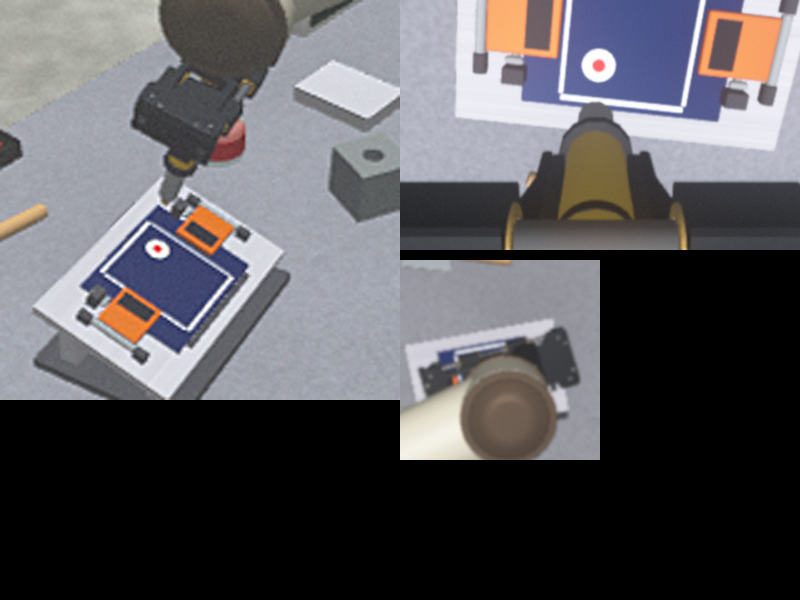

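The wrist view shows the tip at (317,205) and the dot at (319,173). The side view has the tip at (316,192) and the dot at (313,209). All are within 2 px of prediction. Next I approach to about 12 mm.

```bash
python3 -m handwheel '[[0.1,0.03,0.3,0,-0.07,0],[0.1,0,0.4,0,0,0],[0,0,0.4,0,0,0],[0,0,0.2,0,0,0],[0,0,0,0,0,0]]'
python3 -m handwheel '[[0,0,0,0,0,0],[0,0,0,0,0,0]]'
python3 - <<'E'
from err import *
for c in("top","side","wrist"): save(c+"7.png",grab_frame(c))
def cr(c,x0,x1,y0,y1,w):
    a=cv2.imread(f"pics/{c}7.png")[y0:y1,x0:x1]; return cv2.resize(a,None,fx=w/(x1-x0),fy=w/(x1-x0),interpolation=cv2.INTER_CUBIC)
a=cr("side",280,360,160,240,400); b=cr("wrist",270,370,140,240,400)
c=np.zeros((400,800,3),np.uint8); c[:,:400]=a; c[:,400:]=b; cv2.imwrite("pics/c7.png",c)
Mw=P("wrist")
for M,n in((Ms,"side"),(Mw,"wrist")): print(n,"tip",proj(M,tip).round(1),"spot",proj(M,S).round(1),"S+4n",proj(M,S+4*Q[:,2]).round(1),"dpx/dx,dy of panel (10mm):",(proj(M,S+10*Q[:,0])-proj(M,S)).round(1),(proj(M,S+10*Q[:,1])-proj(M,S)).round(1),(proj(M,S+10*Q[:,2])-proj(M,S)).round(1))
E
```

```text
time_s: 14.75
eef_pos: [545.4, 30.5, 179.4]
orientation: [-0.428, 2.795, 0.02]
contact_force: [-0.1, -1.0, -1.4]
gripper_width: 25.8
finger_force: 30.0
time_s: 14.92
eef_pos: [546.6, 31.0, 182.4]
orientation: [-0.428, 2.789, 0.021]
contact_force: [0.3, 1.3, -0.5]
gripper_width: 25.5
finger_force: 30.0
tip in panel frame [ 31.9 -19.8  17.4] spot [ 27.1 -20.1] angle 0.006
shift tool/40 to dot [0.12 0.01 0.43]
turn/.08 [ 0.    0.08 -0.  ]
side tip [311.9 204.2] spot [311.8 209.3] S+4n [312.1 208.3] dpx/dx,dy of panel (10mm): [-3.1 -2.1] [-2.   2.2] [ 1.  -2.4]
wrist tip [317.1 206.7] spot [317.4 193.7] S+4n [317.4 195.2] dpx/dx,dy of panel (10mm): [-1.4 11.9] [12.6  1.3] [0.  3.9]
```

View pics/c7.png

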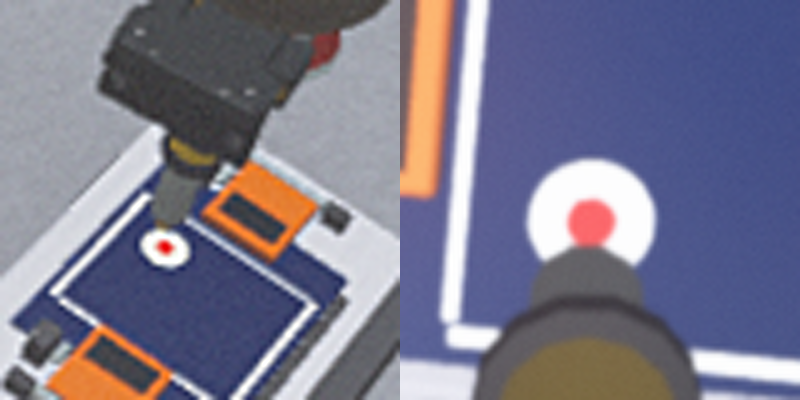

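Tip and dot agree laterally. The tip sits about 5 mm too far upslope, as the model says, so I'll correct that and then descend in small steps with averaged force readings.

```bash
cat > force.py <<'E'
from err import *
import sys
F=[];X=[]
for i in range(6):
    grab_frame("side"); s=get_state(); F.append(s["contact_force"]); X.append(s["eef_pos"])
T=R.from_rotvec(s["orientation"]).as_matrix(); tp=np.mean(X,0)+T[:,2]*97
print("F panel frame",(Q.T@np.mean(F,0)).round(2),"tip panel",(Q.T@(tp-o)).round(1),"t",s["time_s"])
E
python3 -m handwheel '[[0.12,0.01,0.05,0,0,0],[0,0,0.05,0,0,0],[0,0,0,0,0,0]]'; python3 force.py
python3 -m handwheel '[[0,0,0.08,0,0,0],[0,0,0,0,0,0]]' | grep contact; python3 force.py
python3 -m handwheel '[[0,0,0.05,0,0,0],[0,0,0,0,0,0]]' | grep contact; python3 force.py
```

```text
time_s: 15.32
eef_pos: [542.1, 29.8, 175.7]
orientation: [-0.428, 2.792, 0.021]
contact_force: [-0.7, -0.3, -1.4]
gripper_width: 25.5
finger_force: 30.0
tip in panel frame [ 25.2 -20.   12.5] spot [ 27.1 -20.1] angle 0.004
shift tool/40 to dot [-0.05 -0.01  0.31]
turn/.08 [0.   0.05 0.  ]
F panel frame [-0.33  0.21 -1.22] tip panel [ 26.  -20.   12.7] t 15.6167
contact_force: [-0.9, -0.7, -1.7]
tip in panel frame [ 25.7 -20.    9. ] spot [ 27.1 -20.1] angle 0.004
shift tool/40 to dot [-0.03 -0.01  0.23]
turn/.08 [0.   0.05 0.  ]
F panel frame [-0.35  0.16 -1.18] tip panel [ 25.9 -20.    9.4] t 16.0833
contact_force: [0.4, -0.3, -1.5]
tip in panel frame [ 25.8 -20.    7.2] spot [ 27.1 -20.1] angle 0.004
shift tool/40 to dot [-0.03 -0.01  0.18]
turn/.08 [ 0.    0.05 -0.  ]
F panel frame [-0.06  0.1  -1.01] tip panel [ 26.  -20.    7.4] t 16.55
```

```bash
f(){ python3 force.py | grep F; }
python3 -m handwheel '[[-0.03,0,0.05,0,0,0],[0,0,0,0,0,0]]' | grep contact; f
python3 -m handwheel '[[0,0,0.05,0,0,0],[0,0,0,0,0,0]]' | grep contact; f
python3 -m handwheel '[[0,0,0.04,0,0,0],[0,0,0,0,0,0]]' | grep contact; f
```

```text
contact_force: [-1.0, -0.1, -0.8]
F panel frame [ 0.01  0.03 -1.11] tip panel [ 27.3 -19.8   5.5] t 17.0167
contact_force: [-0.6, 0.3, 0.1]
F panel frame [-0.55  0.    0.21] tip panel [ 27.3 -19.8   3.6] t 17.4833
contact_force: [-0.6, 0.4, 1.1]
F panel frame [-0.25  0.07  1.25] tip panel [ 27.3 -19.8   1.9] t 17.95
```

```bash
python3 -m handwheel '[[0,0,0.035,0,0,0],[0,0,0,0,0,0],[0,0,0,0,0,0]]' | grep contact; python3 force.py
python3 - <<'E'
from err import *
for c in("side","wrist"): save(c+"8.png",grab_frame(c))
def cr(c,x0,x1,y0,y1,w):
    a=cv2.imread(f"pics/{c}8.png")[y0:y1,x0:x1]; return cv2.resize(a,None,fx=w/(x1-x0),fy=w/(x1-x0),interpolation=cv2.INTER_CUBIC)
c=np.hstack([cr("side",280,350,170,240,400),cr("wrist",270,370,150,250,400)]); cv2.imwrite("pics/c8.png",c)
E
```

```text
contact_force: [-1.0, -0.0, 1.2]
tip in panel frame [ 27.3 -19.8   0.5] spot [ 27.1 -20.1] angle 0.005
shift tool/40 to dot [ 0.01 -0.01  0.01]
turn/.08 [ 0.    0.06 -0.  ]
F panel frame [-0.52  0.11  2.  ] tip panel [ 27.3 -19.8   0.5] t 18.5
tip in panel frame [ 27.3 -19.8   0.5] spot [ 27.1 -20.1] angle 0.005
shift tool/40 to dot [ 0.01 -0.01  0.01]
turn/.08 [0.   0.06 0.  ]
```

View pics/c8.png

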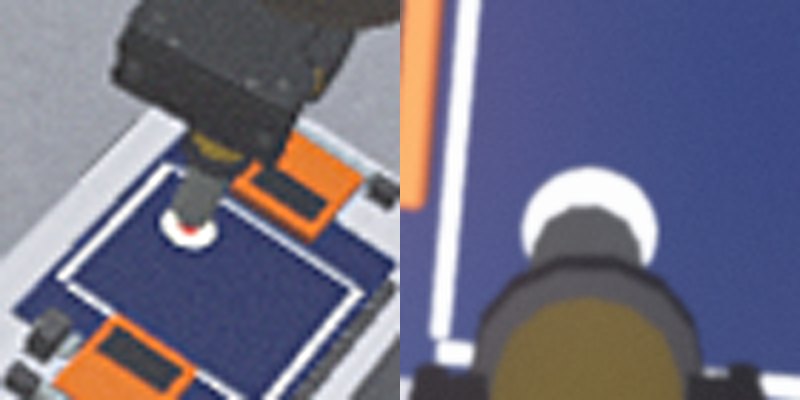

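The tip is pressed onto the dot, with about 3 N net normal force, roughly 5 mm of spring travel and a tilt error near 0.005 rad. The two views place the tip within about 3 mm of the dot's centre, and both covers look flat. Handing in.

```bash
python3 -c "
from station import *
print(get_state()['finger_force']); print(job_done())"
```

```text
29.99257714021951
the job is handed in; nothing more can be done
None
```

I handed the job in with both covers shut and the probe held square on the red dot: about 3 N of push, the tip roughly half-way in (about 5 mm), and within about 3 mm of the dot's centre by my own measurements. The judged result was not shown.

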